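Fit the keyed cog on the pottery wheel's drive shaft

ROBOT

A 6-joint arm with a two-finger parallel gripper is mounted at the origin on the work surface. World frame = base frame: x ahead of the robot, y to its left, z up, the work surface at z = 0. Lengths are in m, angles in rad, forces in N, time in s.
With the tool pointing down it reaches from about 0.225 to 0.875 m from the base axis. Payload 3.4 kg.
Tool frame: the origin (TCP) lies midway between the tips of the shut fingers; the grasp point (between the pads) lies 19 mm behind it (pinch_z is the distance from the TCP to the grasp point, in m); z points along the fingers, y is the line along which they close (so a half turn about z gives the same grasp; the last joint's range is limited). The gripper opens to 85 mm and grips with 20 to 120 N. Pads are 22 mm wide; open, the fingers measure 114 mm over their backs; the gripper's body (76 mm by 85 mm) begins 54 mm behind the grasp point. The pads swing forward as they close: fully open they stand 13 mm farther back than shut.
Start: joints at [1.169, 0.276, 1.505, -0, 1.361, -0.121], TCP at [0.159, 0.553, 0.21] pointing down, gripper open.
Joint ranges: [-2.89, 2.89], [-0.75, 2.08], [0.22, 2.7], [-1.18, 4.32], [0.11, 2.71], [-2.7, 2.7]. Speed limits (rad/s): [2.57, 2.57, 3.14, 3.14, 3.14, 3.14].

INTERFACE

Orientations are given as a unit quaternion [w, x, y, z].
In Python, from rig import get_state, get_image, sign_off, pinch_z gives the robot as it stands.
- The arm moves only by the tool send_rows, never from a script. Its argument "steps" is one flat list of numbers, 5 for each row, row after row: the gripper's target within -1 to 1 (fully open at 1, half-way at 0, shut at -1), then the shift along the tool's x, y, z in cm, then the turn about the tool's z in degrees. In form: [gripper, x, y, z, roll, gripper, x, y, z, roll, ...]. A call has 1 to 12 rows; each row shifts and turns the commanded pose from where the row before left it, along the tool's axes as they then stand; what a row does not reach is not made up. A row lasts 1/10 s, in which the tool goes at most 50 mm and 8.59 degrees, less where a joint would pass 70% of its speed; a pose out of reach is approached as far as the arm can. A call is refused whole if a number of a shift passes 5 or a number of a turn 8.59, either way. A call with a gripper value outside its range is refused whole. The fingers move at their own pace and stop on an object; "newtons" is the grip in N (left out, the last holds). Time passes only in rows, so rows that do not move let the fingers close. It gives the time, the measured TCP pose, the force, the opening and the grip force at its end, in the units of the state.
- get_state(): the state, without advancing time (a new reading comes with each control period).
- get_image(name): name is "scene" or "top" or "wrist"; returns a dict with "color" (420x560x3 uint8, red, green, blue), "mtx" (3x3 intrinsics, pixels), "k1" (the pictures are not rectified: a ray, as slopes to the right and down, at radius r is drawn at 1 + k1 r^2 times it, then the intrinsics apply), "T" (4x4, takes a point from camera to world coordinates); the wrist camera has in their place "mount" (4x4, takes a point from camera to tool coordinates, whose origin is the TCP and whose axes are the flange's). Camera axes: x right, y down, z forward; pixel columns grow to the right and rows downward; lengths in m; the calibration is good to about 2 mm. A picture is of the moment at which its call begins: read the wrist's pose just before it. There is no depth.
- sign_off(): hands the job in; it is judged then, once.
The state is a dict: "clock": time; "qpos": joint angles; "qd": joint speeds; "effort": joint torques, N m; "position": TCP position; "ee_rot": TCP orientation; "contact_force": force on the tool from outside, world axes, zero at the start; "moment": the same for the moment, N m; "width": finger opening in m; "gripper_force": force on a finger pad.
Only numpy, scipy, OpenCV 4.12 (cv2) and the standard library are available. Lean on these libraries where they do the work, as an engineer would, in place of code of your own. Each camera call takes 0.05 s, during which the arm holds its last target. There are 200 camera calls.

TASK

The potter's wheel is open for service: slide the blue cog, the one whose bore has a keyway slot, onto the upright splined shaft of the green drive unit. Turn it so that the slot meets the shaft's red master key, lower it until it lies flat on the shoulder at the foot of the shaft, and let go. Leave the orange cog and the white cup standing where they are.

Things in the scene. Friction and masses are not known exactly. Their poses are not given: they have to be found in the camera images.
- cog_keyed: Blue cog, 220 g, lying flat: disc 96 across, 14 thick, through bore 36 wide; keyway slot 18 wide from the bore along own +x to 27 from the axis. On it a U-shaped collar, top 46 above the underside: two walls (own x -25 to 18), flat outer faces at y = +-25 (grip these, 50 wide), joined by a wall at x -25 to -18, open on the keyway side +x. All mm. Origin: on the axis, at the underside; z up.
- shaft_seat (a point): On the upright shaft's axis, on the dark round shoulder (68 mm wide, 56 above the bench) of the fixed green drive unit (150 x 140 x 50). Shaft 26 wide over low splines, 50 high above here, its top 10 tapered. Red key 8 wide along this +x to 23 from the axis, 34 high. z up. The cog goes down only with its +x along this +x, with play of about 12 degrees and 5 mm. Motor on the +x side.
- cog_plain: Orange plastic cog of the same outer size and collar but with a plain round 36 mm bore and no keyway: it does not fit and stays where it is. Origin: on the axis, at the underside.
- cup: White ceramic cup 68 mm across and 75 mm tall, standing upright; a bystander. Origin: centre of its underside.
There are look-alikes about, which are no part of the job. What is meant by the cog_keyed is not purple, and is the larger of those in its own colour.

How it is judged:
By the outcome, as a careful person would: the job done as asked, in the order asked, and still so for the second after the job is handed in, with the robot touching nothing.
It also fails if it takes over 35 s, if anything falls off the work surface, if the arm or the gripper's body presses on something with over 40 N, if the wrist force passes 120 N, or if a joint passes its speed limit or range.

## Working session

There is one attempt and no reset: what is moved stays moved. The work goes in short steps, Python scripts to look and compute and a tool call to move; the robot and the scene stay as the last step left them, time stands still between calls to the robot, and variables do not carry over. Pictures are saved under pics/ and viewed, at most 13 in all, crops included, and the job is handed in when it is done.

Besides the shell and the picture viewer there is one more tool, called as name(argument=value, ...) on one line, values as JSON. send_rows: Moves the arm, as the interface text tells. Its arguments: {"type":"object","properties":{"steps":{"type":"array"},"newtons":{"type":"number"}},"required":["steps"]}

```bash
mkdir -p pics; cat > h.py <<'E'
import numpy as np, cv2
from rig import *
from scipy.spatial.transform import Rotation as R
def snap(n,f):
    im=get_image(n); cv2.imwrite('pics/'+f+'.png',im['color'][:,:,::-1]); return im
def cam(im,s=None):
    if 'T' in im: return np.array(im['T'])
    T=np.eye(4); q=s['ee_rot']; T[:3,:3]=R.from_quat([q[1],q[2],q[3],q[0]]).as_matrix(); T[:3,3]=s['position']
    return T@np.array(im['mount'])
def pt(im,u,v,z,s=None):
    K=np.array(im['mtx']); T=cam(im,s)
    d=np.array([(u-K[0,2])/K[0,0],(v-K[1,2])/K[1,1]]); p=d.copy()
    for _ in range(30): p=d/(1+im['k1']*(p@p))
    r=T[:3,:3]@np.array([p[0],p[1],1]); o=T[:3,3]
    return o+r*(z-o[2])/r[2]
def px(im,P,s=None):
    T=np.linalg.inv(cam(im,s)); c=T[:3,:3]@np.array(P)+T[:3,3]; p=c[:2]/c[2]; p=p*(1+im['k1']*(p@p)); K=np.array(im['mtx'])
    return K[0,0]*p[0]+K[0,2],K[1,1]*p[1]+K[1,2]
E
python3 - <<'E'
from h import *
import pickle
s=get_state();print(s, pinch_z)
ims={n:get_image(n) for n in('scene','top','wrist')}
pickle.dump((s,ims),open('i0.pkl','wb'))
for n in ims:
    print(n,ims[n]['k1'],ims[n].get('T',ims[n].get('mount')))
    cv2.imwrite(f'pics/{n}0.png',ims[n]['color'][:,:,::-1])
E
```

```text
{'clock': 0.0, 'qpos': array([ 1.16899682e+00,  2.76570926e-01,  1.50614548e+00,  6.89177175e-06,
        1.36071619e+00, -1.21017603e-01]), 'qd': array([ 0.00151127,  0.00118486,  0.00069124,  0.000599  ,  0.00016582,
       -0.00111983]), 'effort': array([ 1.15243016e-03, -4.16776478e+01, -2.45811385e+01,  4.68136332e-04,
        1.06119277e-02,  4.43601721e-06]), 'position': array([0.1591194 , 0.55193874, 0.20864857]), 'ee_rot': array([-2.41014394e-04,  1.39930888e-01,  9.90160846e-01, -8.87848569e-04]), 'contact_force': array([-0.29469021,  0.30442782, -0.93359709]), 'moment': array([0.02255435, 0.00286888, 0.02667634]), 'gripper_force': 0.0, 'width': 0.08528809604919126} 0.0187
scene -0.03992833965216934 [[ 0.3020489   0.79074639 -0.5324346   1.02940343]
 [ 0.95327367 -0.24703728  0.17390197 -0.16139535]
 [ 0.00598116 -0.56008279 -0.82841505  0.80316387]
 [ 0.          0.          0.          1.        ]]
top -0.11507662414719697 [[-4.08257236e-03 -9.84418618e-01  1.75793393e-01  4.27919348e-01]
 [-9.99836961e-01  9.26235631e-04 -1.80331188e-02 -5.11679609e-03]
 [ 1.75893118e-02 -1.75838354e-01 -9.84261901e-01  8.17178920e-01]
 [ 0.00000000e+00  0.00000000e+00  0.00000000e+00  1.00000000e+00]]
wrist -0.0557393654041439 [[-6.09659489e-04 -9.58900146e-01 -2.83743085e-01  7.05354921e-02]
 [ 9.99999693e-01 -7.24534894e-04  2.99909736e-04 -4.37889669e-04]
 [-4.93165255e-04 -2.83742815e-01  9.58900293e-01 -1.64649914e-01]
 [ 0.00000000e+00  0.00000000e+00  0.00000000e+00  1.00000000e+00]]
```

View pics/top0.png

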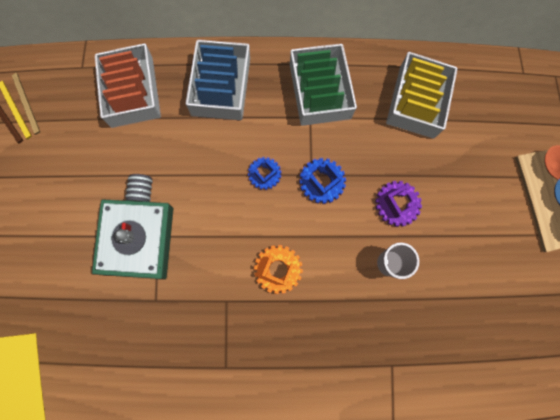

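View pics/scene0.png

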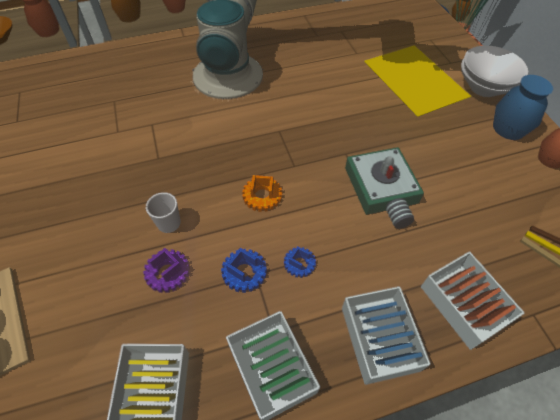

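The top view shows the large blue cog at about (322,181), the small blue look-alike at (264,173), orange at (278,269), the cup at (400,261), and the shaft at about (124,233) with its key and motor toward the top of the picture. Next I'll enlarge these.

```bash
python3 - <<'E'
from h import *
a=cv2.imread('pics/top0.png'); b=cv2.imread('pics/scene0.png')
f=lambda im,x,y,w:cv2.resize(im[y:y+w*3//4,x:x+w],(400,300),interpolation=cv2.INTER_CUBIC)
o=np.vstack([np.hstack([f(a,282,151,80),f(a,80,190,100)]),np.hstack([f(b,204,240,80),f(b,335,145,100)])])
cv2.imwrite('pics/c1.png',o)
E
```

```text
(no output)
```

View pics/c1.png

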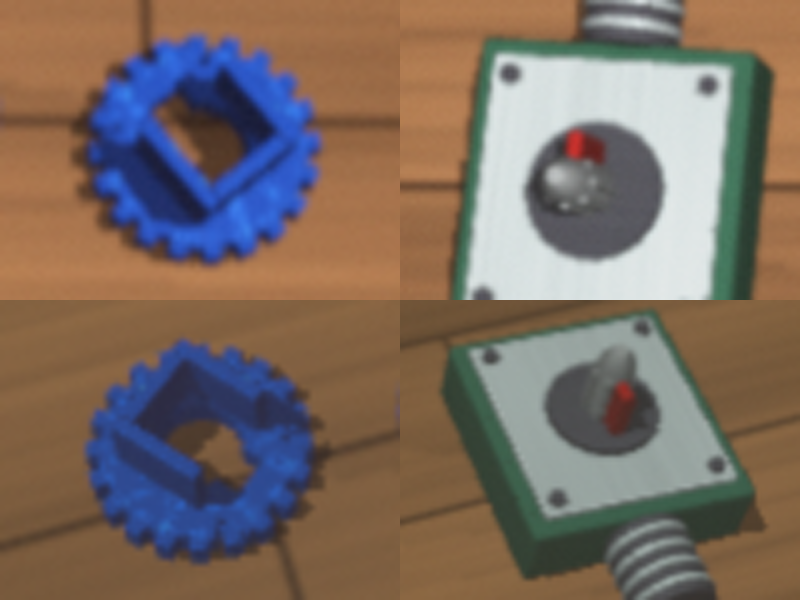

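The crops show the blue collar open to the upper left in the top view, with back wall corners at about (213,212) and (296,133). The shoulder centre is at about (595,190) in the crop, and the key points up the picture.

```bash
python3 - <<'E'
from h import *
import pickle
s,ims=pickle.load(open('i0.pkl','rb')); t=ims['top'];c=ims['scene']
g=lambda x,y,z:pt(t,282+x/5,151+y/5,z)
h=lambda x,y,z:pt(t,80+(x-400)/4,190+y/4,z)
gs=lambda x,y,z:pt(c,204+x/5,240+(y-300)/5,z)
hs=lambda x,y,z:pt(c,335+(x-400)/4,145+(y-300)/4,z)
np.set_printoptions(precision=4,suppress=True)
A,B,C,D=[g(*p,.046) for p in((212,212),(297,133),(225,68),(142,120))]
print('corners',A,B,C,D,np.linalg.norm(A-B))
d=(D-A)+(C-B);print('yaw',np.degrees(np.arctan2(d[1],d[0])),np.degrees(np.arctan2(*((A-B)[:2]*[-1,1])))); print('disc ctr',g(204,150,.010))
print('scene disc',gs(202,452,.010))
A2,B2=gs(113,427,.046),gs(185,355,.046);print('scene back',A2,B2,np.linalg.norm(A2-B2))
print('seat',h(595,190,.056),hs(603,407,.056))
print('disc w',h(527,190,.056)-h(664,190,.056))
for f,P in((h,((487,52),(463,300),(735,65),(712,300))),(hs,((470,348),(549,520),(655,313),(738,486)))):
  P=[f(*p,.05) for p in P]
  for i in(0,2):
    e=(P[i]-P[i+1])*(1 if f is h else -1); print('unit yaw',np.degrees(np.arctan2(e[1],e[0])))
E
```

```text
corners [ 0.6128 -0.1177  0.046 ] [ 0.6453 -0.1528  0.046 ] [ 0.6722 -0.1247  0.046 ] [ 0.6504 -0.0908  0.046 ] 0.04784082721997385
yaw 40.49711803378327 42.80758796604475
disc ctr [ 0.648  -0.1204  0.01  ]
scene disc [ 0.6533 -0.1176  0.01  ]
scene back [ 0.6486 -0.1516  0.046 ] [ 0.6252 -0.115   0.046 ] 0.04342626188199623
seat [0.5239 0.2619 0.056 ] [0.5285 0.2644 0.056 ]
disc w [-0.0002  0.0676  0.    ]
unit yaw -1.7491158507034377
unit yaw -3.186427570929402
unit yaw -3.5359674355522106
unit yaw -6.464322248132458
```

send_rows(steps=[1, -3.87, -2.99, 0, 0, 1, -3.87, -2.99, 0, 0, 1, -3.87, -2.99, 0, 0, 1, -3.87, -2.99, 0, 0, 1, -3.87, -2.99, 0, 0, 1, -3.87, -2.99, 0, 0, 1, -3.87, -2.99, 0, 0, 1, -3.87, -2.99, 0, 0, 1, -3.87, -2.99, 0, 0, 1, -3.87, -2.99, 0, 0, 1, -3.87, -2.99, 0, 0, 1, -3.87, -2.99, 0, 0])

```text
clock: 1.35
position: [0.5069, 0.0772, 0.2094]
ee_rot: [-0.0, 0.14, 0.99, 0.0]
contact_force: [0.4, 1.2, 0.5]
width: 0.0853
gripper_force: 0.0
```

send_rows(steps=[1, -3.87, -2.99, 0, 0, 1, -3.87, -2.99, 0, 0, 1, -3.87, -2.99, 0, 0, 1, -3.87, -2.99, 0, 0, 1, -3.87, -2.99, 0, 0, 1, 0, 0, 0.5, 8.5, 1, 0, 0, 0.5, 8.5, 1, 0, 0, 0.5, 8.5, 1, 0, 0, 0.5, 8.5, 1, 0, 0, 0.5, 8.5, 1, 0, 0, 0.5, 8.5, 1, 0, 0, 0.5, 8.5])

```text
clock: 2.55
position: [0.6504, -0.1182, 0.1738]
ee_rot: [-0.0, 0.615, 0.788, -0.0]
contact_force: [-0.9, 0.7, -0.9]
width: 0.0856
gripper_force: 0.0
```

send_rows(steps=[1, 0, 0, 0.5, 8.5, 1, 0, 0, 0.5, 8.5, 1, 0, 0, 0.5, 8.5, 1, 0, 0, 0.5, 8.5, 1, 0, 0, 0.5, 8.5, 1, 0, 0, 0.5, 8.5, 1, 0, 0, 0.5, 8.5, 1, 0, 0, 0, 2.9, 1, 0, 0, 0, 0])

```text
clock: 3.45
position: [0.6503, -0.1181, 0.1388]
ee_rot: [-0.0, 0.934, 0.359, -0.0]
contact_force: [-0.6, 0.4, -0.1]
width: 0.0854
gripper_force: 0.0
```

```bash
python3 - <<'E'
from h import *
import pickle
s=get_state(); w=snap('wrist','w1'); pickle.dump((s,w),open('w1.pkl','wb'))
m=cam(w,s); q=s['ee_rot']
Rm=R.from_quat([q[1],q[2],q[3],q[0]]).as_matrix()
print(s['clock'],s['position'],np.degrees(np.arctan2(Rm[1,0],Rm[0,0])),s['contact_force'],m[:3,3])
print(px(w,[s['position'][0],s['position'][1],.046],s))
E
```

```text
3.45 [ 0.65028709 -0.11810516  0.13879997] 42.023832380847566 [-0.60542795  0.38759498 -0.07405421] [ 0.70569649 -0.07070505  0.30340757]
(np.float64(272.6791063284), np.float64(208.31656685283633))
```

View pics/w1.png

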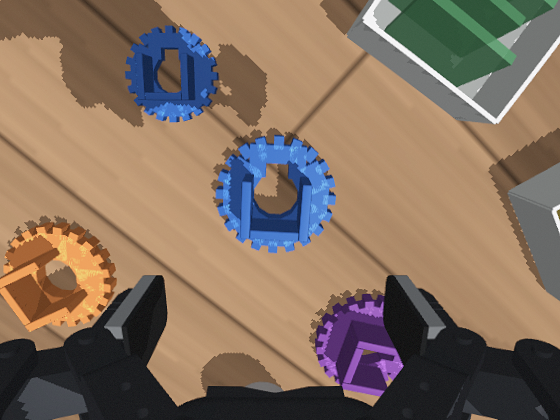

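The wrist view shows the blue collar's back wall from (242,240) to (311,240), with walls parallel to the fingers. Its centre is slightly to the right of the tool axis projection at (273,208).

```bash
python3 - <<'E'
from h import *
import pickle
s,w=pickle.load(open('w1.pkl','rb'))
q=s['ee_rot'];Rm=R.from_quat([q[1],q[2],q[3],q[0]]).as_matrix()
for n,u,v,z in(('bl',242,240,.046),('br',311,239,.046),('tl',242,180,.046),('tr',310,178,.046),('disc',275,193,.012),('bore',275,192,0.0)):
    P=pt(w,u,v,z,s); print(n,P.round(4),(Rm.T@(P-s['position'])*1000).round(1))
E
```

```text
bl [ 0.6171 -0.1175  0.046 ] [-24.2 -22.6  92.8]
br [ 0.6517 -0.1547  0.046 ] [-23.4  28.3  92.8]
tl [ 0.6512 -0.0883  0.046 ] [ 20.7 -21.4  92.8]
tr [ 0.6843 -0.1228  0.046 ] [22.2 26.3 92.8]
disc [ 0.6537 -0.1172  0.012 ] [  3.2   1.8 126.8]
bore [ 0.6522 -0.1186  0.    ] [  1.2   1.8 138.8]
```

send_rows(steps=[1, 0.15, 0.25, 3, 0, 1, 0, 0, 4, 0, 1, 0, 0, 3, 0, 1, 0, 0, 1.9, 0, 1, 0, 0, 0, 0, -1, 0, 0, 0, 0, -1, 0, 0, 0, 0, -1, 0, 0, 0, 0, -1, 0, 0, 0, 0, -1, 0, 0, 0, 0, -1, 0, 0, 0, 0], newtons=50)

```text
clock: 4.6
position: [0.6551, -0.1196, 0.0227]
ee_rot: [0.001, 0.934, 0.358, 0.002]
contact_force: [-1.1, 0.2, 0.7]
width: 0.0004
gripper_force: 0.0
```

```bash
python3 - <<'E'
from h import *
s=get_state(); print(s)
snap('wrist','w2');snap('scene','s2')
a=cv2.imread('pics/w2.png');b=cv2.imread('pics/s2.png')
cv2.imwrite('pics/c2.png',np.hstack([cv2.resize(a,(400,300)),cv2.resize(b[150:330,120:360],(400,300),interpolation=cv2.INTER_CUBIC)]))
E
```

```text
{'clock': 4.6, 'qpos': array([-2.85050759e-01,  5.47903212e-01,  1.55384957e+00,  1.40239376e-05,
        1.03529306e+00,  5.52445751e-01]), 'qd': array([0.00246056, 0.01377864, 0.03210762, 0.00957686, 0.01800146,
       0.00123681]), 'effort': array([-1.53159262e-01, -5.33625162e+01, -2.09485906e+01, -5.96793601e-02,
       -1.64592639e-01, -2.80196464e-04]), 'position': array([ 0.65509768, -0.11964066,  0.02271581]), 'ee_rot': array([0.00137411, 0.93353242, 0.35848577, 0.00181114]), 'contact_force': array([-1.10747537,  0.1652559 ,  0.66411896]), 'moment': array([-0.00300808,  0.01800506, -0.02126831]), 'gripper_force': 0.0, 'width': 0.000381297629677364}
```

View pics/c2.png

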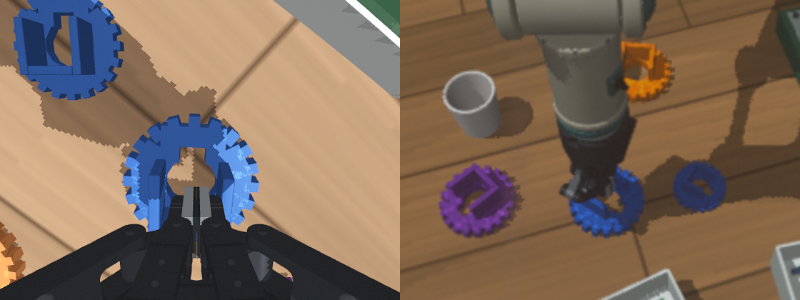

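The wrist view shows the shut fingers in front of or inside the collar (tip at about (195,190) of the half-size crop), with the disc spanning x 123 to 258. The grip missed, so I'm working out where the cog is relative to the TCP.

```bash
python3 - <<'E'
from h import *
s=get_state(); w=get_image('wrist'); q=s['ee_rot'];Rm=R.from_quat([q[1],q[2],q[3],q[0]]).as_matrix()
print(px(w,s['position'],s), s['clock'],s['position'])
for n,u,v,z in(('l',172,248,.014),('r',361,248,.014),('t',268,160,.014)):
    P=pt(w,u,v,z,s); print(n,P.round(4),(Rm.T@(P-s['position'])*1000).round(1))
cv2.imwrite('pics/c3.png',cv2.resize(w['color'][130:370,130:450,::-1],(800,600),interpolation=cv2.INTER_CUBIC))
E
```

```text
(np.float64(271.3815294318598), np.float64(261.045982161759)) 4.7 [ 0.6534001  -0.11894392  0.02118906]
l [ 0.6231 -0.0797  0.014 ] [  3.8 -49.5   7.2]
r [ 0.6859 -0.1494  0.014 ] [ 3.8 44.4  7.2]
t [ 0.6877 -0.0861  0.014 ] [47.4 -1.5  7.2]
```

View pics/c3.png

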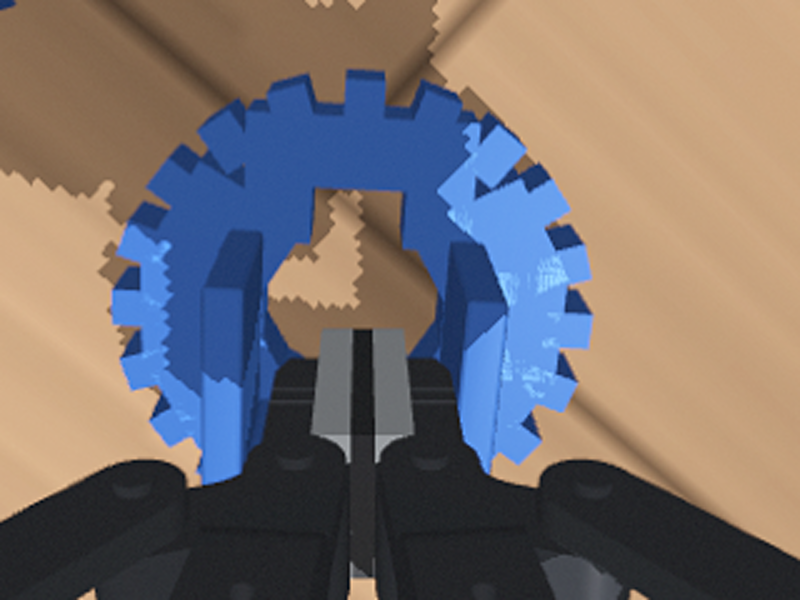

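The fingers closed inside the U, most likely after slipping over the wall tops because the open pads stand farther back. I'll lift, reopen, go lower, and close in stages while watching the width.

send_rows(steps=[-1, 0, 0, -2, 0, -1, 0, 0, -3, 0, -1, 0, 0, -3, 0, 1, 0, -0.15, 0, 0, 1, 0, 0, 0, 0, 1, 0, 0, 0, 0, 1, 0, 0, 0, 0, 1, 0, 0, 0, 0, 1, 0, 0, 0, 0], newtons=30)

```text
clock: 5.65
position: [0.6521, -0.1179, 0.0996]
ee_rot: [-0.0, 0.934, 0.358, -0.001]
contact_force: [-0.3, 0.1, -0.0]
width: 0.085
gripper_force: 0.0
```

send_rows(steps=[1, 0, 0, 3, 0, 1, 0, 0, 3, 0, 1, 0, 0, 2, 0, 1, 0, 0, 0.5, 0, 1, 0, 0, 0, 0, 1, 0, 0, 0, 0])

```text
clock: 6.25
position: [0.6534, -0.1182, 0.0165]
ee_rot: [0.001, 0.934, 0.358, 0.001]
contact_force: [-0.3, 0.3, 0.8]
width: 0.0853
gripper_force: 0.0
```

send_rows(steps=[0.25, 0, 0, 0, 0, 0.25, 0, 0, 0, 0, 0.25, 0, 0, 0, 0, 0.25, 0, 0, 0, 0])

```text
clock: 6.65
position: [0.6526, -0.118, 0.016]
ee_rot: [0.0, 0.934, 0.358, 0.0]
contact_force: [0.9, 0.9, -0.7]
width: 0.0535
gripper_force: 0.0
```

send_rows(steps=[0.25, 0, 0, 0.3, 0, 0.1, 0, 0, 0, 0, 0.1, 0, 0, 0, 0, 0.1, 0, 0, 0, 0])

```text
clock: 7.05
position: [0.6526, -0.1179, 0.0126]
ee_rot: [0.0, 0.934, 0.358, 0.0]
contact_force: [-0.4, 0.7, 2.1]
width: 0.0493
gripper_force: 31.1
```

```bash
python3 - <<'E'
from h import *
s=get_state();print(s['clock'],s['position'],s['width'],s['gripper_force'],s['contact_force'])
a=snap('wrist','w4')['color'];b=snap('scene','s4')['color']
cv2.imwrite('pics/c4.png',np.hstack([cv2.resize(a[130:370,130:450],(400,300)),cv2.resize(b[180:300,160:320],(400,300),interpolation=cv2.INTER_CUBIC)])[:,:,::-1])
E
```

```text
7.05 [ 0.65255447 -0.11791224  0.01264633] 0.049286532944514426 31.096999479923397 [-0.39048806  0.71482867  2.08123606]
```

View pics/c4.png

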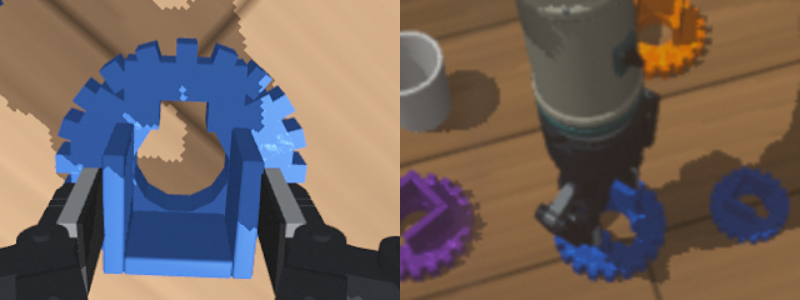

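The wrist picture shows the pads on either side of the collar walls, width 49 mm with 31 N, so the grip is good. I'll firm it up and lift.

send_rows(steps=[-1, 0, 0, 0, 0, -1, 0, 0, 0, 0, -1, 0, 0, -1, 0, -1, 0, 0, -2, 0, -1, 0, 0, -3, 0, -1, 0, 0, -4, 0, -1, 0, 0, -4, 0, -1, 0, 0, -2, 0, -1, 0, 0, 0, 0], newtons=60)

```text
clock: 8.05
position: [0.6543, -0.1185, 0.1763]
ee_rot: [0.002, 0.934, 0.359, 0.003]
contact_force: [0.7, 0.0, -2.1]
width: 0.0481
gripper_force: 61.9
```

```bash
python3 - <<'E'
from h import *
import pickle
s=get_state();print(s['clock'],s['position'],s['width'],s['gripper_force'],s['contact_force'])
w=snap('wrist','w5'); pickle.dump((s,w),open('w5.pkl','wb'))
z=s['position'][2]-.0126+.046
for f in(0.0,-.046+.014):print(px(w,[s['position'][0],s['position'][1],z+f],s))
cv2.imwrite('pics/c5.png',cv2.resize(w['color'][100:370,100:460,::-1],(800,600),interpolation=cv2.INTER_CUBIC))
E
```

```text
8.05 [ 0.65427286 -0.11849395  0.17628133] 0.04814725112214779 61.86393961077556 [ 0.7428235   0.00787251 -2.05531259]
(np.float64(271.12848841830174), np.float64(295.2350312107512))
(np.float64(271.3693584087094), np.float64(262.2426524900285))
```

View pics/c5.png

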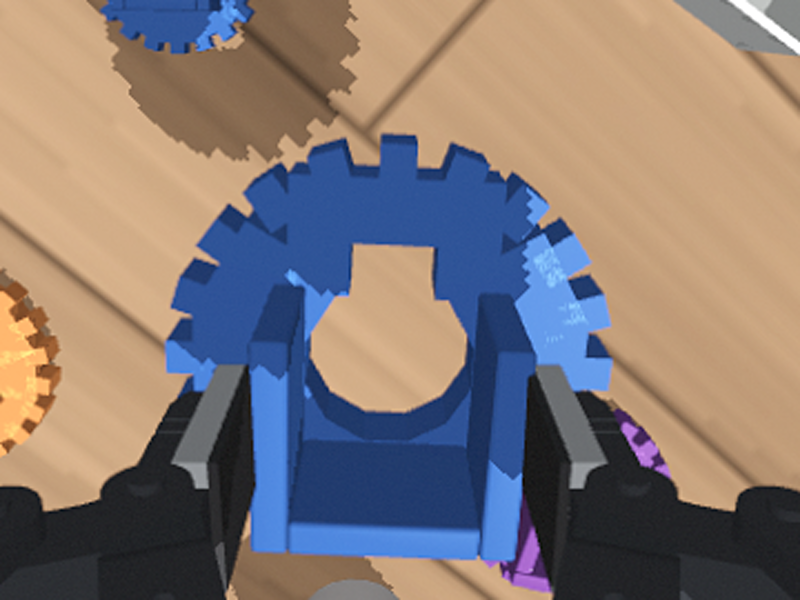

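The cog is lifted and still square in the fingers. Comparing the first cog estimates with the wrist view, the scene camera is the more accurate, so the seat is at about (0.528, 0.264). I'll turn the cog and stop short of the shaft for a close look.

send_rows(steps=[-1, 0, 0, 0, 4, -1, 0, 0, 0, 8, -1, 0, 0, 0, 8, -1, 0, 0, 0, 8, -1, 0, 0, 0, 8, -1, 0, 0, 0, 6, -1, 0, 0, 0, 4])

```text
clock: 8.8
position: [0.6506, -0.1175, 0.1691]
ee_rot: [-0.001, 0.999, -0.037, -0.003]
contact_force: [-0.1, 0.5, -1.5]
width: 0.0484
gripper_force: 61.7
```

send_rows(steps=[-1, -1.15, -1.83, 0, 0, -1, -2.3, -3.67, 0, 0, -1, -2.3, -3.67, 0, 0, -1, -2.3, -3.67, 0, 0, -1, -2.3, -3.67, 0, 0, -1, -2.3, -3.67, 0, 0, -1, -2.3, -3.67, 0, 0, -1, -2.3, -3.67, 0, 0, -1, -2.3, -3.67, 0, 0, -1, -2.3, -3.67, 0, 0, -1, -1.15, -1.83, 0, 0, -1, 0, 0, 0, 0])

```text
clock: 10.0
position: [0.445, 0.2658, 0.17]
ee_rot: [0.001, 0.999, -0.033, -0.003]
contact_force: [-0.5, -0.0, -1.4]
width: 0.0483
gripper_force: 62.0
```

send_rows(steps=[-1, 0, 0, 0, 0, -1, 0, 0, 0, 0])

```text
clock: 10.2
position: [0.4483, 0.263, 0.1713]
ee_rot: [0.001, 0.999, -0.035, -0.001]
contact_force: [-0.2, 0.5, -2.3]
width: 0.0482
gripper_force: 62.0
```

```bash
python3 - <<'E'
from h import *
import pickle
s=get_state();print(s['clock'],s['position'],s['ee_rot'],s['width'],s['gripper_force'],s['contact_force'])
w=snap('wrist','w6'); pickle.dump((s,w),open('w6.pkl','wb'))
cv2.imwrite('pics/c6.png',cv2.resize(w['color'][:,:,::-1],(800,600),interpolation=cv2.INTER_CUBIC))
print('shaft top px, foot px (x1.4286)',[np.array(px(w,[.528,.264,z],s))*800/560 for z in(.106,.056)])
E
```

```text
10.2 [0.44834176 0.26298469 0.17131835] [ 7.79295344e-04  9.99382136e-01 -3.51281022e-02 -8.69585900e-04] 0.04815757746722865 61.9567714096047 [-0.22553854  0.54483821 -2.31039015]
shaft top px, foot px (x1.4286) [array([374.49273766, 133.06529654]), array([377.59022776, 135.41958447])]
```

View pics/c6.png

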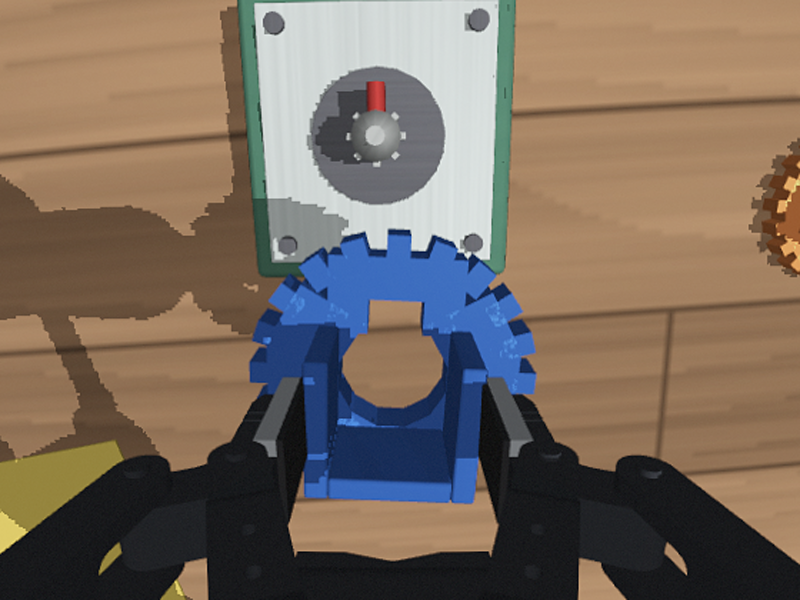

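The wrist view shows the shaft top at (375,134) and the shoulder centre at (377,136), matching the predictions to within 1 px. The key runs straight up the picture. The cog's keyway end is at (369 to 422, 302). Now the cog's offset in the fingers.

```bash
python3 - <<'E'
from h import *
import pickle
s,w=pickle.load(open('w6.pkl','rb'))
q=s['ee_rot'];Rm=R.from_quat([q[1],q[2],q[3],q[0]]).as_matrix(); k=.7; zb=s['position'][2]-.0126
f=lambda u,v,z:Rm.T@(pt(w,u*k,v*k,z,s)-s['position'])*1000
for n,u,v,z in(('kwl',369,301,zb+.014),('kwr',422,305,zb+.014),('tooth',400,232,zb+.014),('boreL',342,370,zb+.014),('boreR',445,370,zb+.014),('bl',304,497,zb+.046),('br',475,503,zb+.046),('fl',304,368,zb+.046),('fr',486,370,zb+.046),('shaft',375,134,.106),('key',376,82,.09)): print(n,f(u,v,z).round(1))
print(np.degrees(np.arctan2(Rm[1,0],Rm[0,0])))
E
```

```text
kwl [26.5 -6.8 -1.5]
kwr [25.2 10.2 -1.4]
tooth [48.6  3.  -1.5]
boreL [  2.6 -16.1  -1.4]
boreR [ 2.6 18.2 -1.4]
bl [-23.6 -25.1 -33.4]
br [-25.7  24.8 -33.3]
fl [ 17.2 -22.9 -33.5]
fr [ 16.5  25.8 -33.4]
shaft [79.1 -6.5 65.2]
key [101.2  -6.4  81.1]
-4.026293144274655
```

send_rows(steps=[-1, 1.5, -0.25, 0, -1.1, -1, 2.5, -0.2, 0, -1.2, -1, 2.5, -0.2, 0, 0, -1, 1.4, -0.1, 0, 0, -1, 0, 0, 1.5, 0, -1, 0, 0, 2, 0, -1, 0, 0, 1, 0, -1, 0, 0, 0, 0, -1, 0, 0, 0, 0, -1, 0, 0, 0, 0])

```text
clock: 11.25
position: [0.5286, 0.2684, 0.1286]
ee_rot: [-0.0, 1.0, -0.015, 0.001]
contact_force: [-0.4, 0.3, -2.1]
width: 0.0482
gripper_force: 62.0
```

```bash
python3 - <<'E'
from h import *
import pickle
s=get_state();print(s['clock'],s['position'],s['ee_rot'],s['width'],s['contact_force'])
w=snap('wrist','w7'); pickle.dump((s,w),open('w7.pkl','wb'))
b=get_image('scene')
cv2.imwrite('pics/c7.png',np.hstack([cv2.resize(w['color'][130:370,120:440],(400,300)),cv2.resize(b['color'][90:240,300:500],(400,300),interpolation=cv2.INTER_CUBIC)])[:,:,::-1])
q=s['ee_rot'];Rm=R.from_quat([q[1],q[2],q[3],q[0]]).as_matrix();print(Rm.T@(np.array([.528,.264,0.056])-s['position']),np.degrees(np.arctan2(Rm[1,0],Rm[0,0])))
E
```

```text
11.25 [0.52856326 0.26837628 0.12858659] [-4.30598829e-04  9.99891362e-01 -1.47016666e-02  9.69353181e-04] 0.04822520385971051 [-0.3946749   0.33936309 -2.05059401]
[-0.00057413  0.00445552  0.07258168] -1.6847976180966413
```

View pics/c7.png

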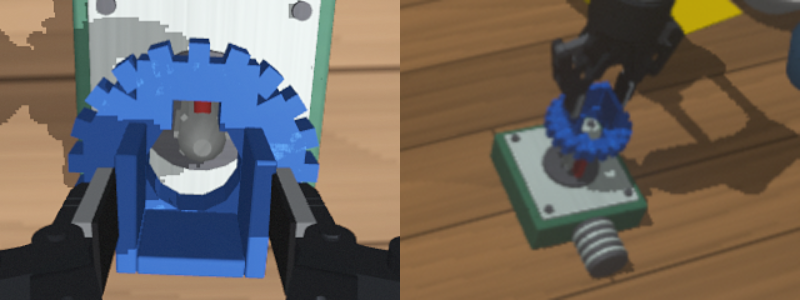

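The shaft top (202,145 in the crop) sits right of the keyway middle at 194, about 3.5 mm in tool +y, because the roll turned the frame. I'll correct that and lower gently.

send_rows(steps=[-1, -0.05, 0.35, 0, 0, -1, 0, 0, 0, 0, -1, 0, 0, 1, 0, -1, 0, 0, 1, 0, -1, 0, 0, 1, 0, -1, 0, 0, 0, 0, -1, 0, 0, 0, 0])

```text
clock: 12.05
position: [0.5268, 0.2646, 0.0968]
ee_rot: [0.0, 1.0, -0.015, -0.001]
contact_force: [-0.4, 0.4, -1.7]
width: 0.048
gripper_force: 62.0
```

send_rows(steps=[-1, 0, 0, 0.8, 0, -1, 0, 0, 0.8, 0, -1, 0, 0, 0.6, 0, -1, 0, 0, 0.3, 0, -1, 0, 0, 0, 0, -1, 0, 0, 0, 0])

```text
clock: 12.65
position: [0.5273, 0.2647, 0.0725]
ee_rot: [-0.0, 1.0, -0.015, 0.0]
contact_force: [-0.3, -0.5, -1.5]
width: 0.048
gripper_force: 62.0
```

send_rows(steps=[-1, 0, 0, 0.2, 0, -1, 0, 0, 0.1, 0, -1, 0, 0, 0.1, 0, -1, 0, 0, 0, 0])

```text
clock: 13.05
position: [0.5273, 0.2647, 0.0689]
ee_rot: [-0.0, 1.0, -0.015, 0.0]
contact_force: [-1.2, 0.5, 0.3]
width: 0.0481
gripper_force: 62.2
```

send_rows(steps=[-1, 0, 0, 0.08, 0, -1, 0, 0, 0, 0, -1, 0, 0, 0, 0])

```text
clock: 13.35
position: [0.5273, 0.2647, 0.0689]
ee_rot: [-0.0, 1.0, -0.015, 0.0]
contact_force: [-1.7, -1.4, 5.5]
width: 0.0482
gripper_force: 62.8
```

Seated: force is up to 5.5 N and z has stopped at 0.0689, against an expected 0.0686. I'll release and retract.

send_rows(steps=[0.4, 0, 0, 0, 0, 0.4, 0, 0, 0, 0, 1, 0, 0, 0, 0, 1, 0, 0, 0, 0, 1, 0, 0, 0, 0, 1, 0, 0, 0, 0, 1, 0, 0, -1, 0, 1, 0, 0, -3, 0, 1, 0, 0, -4, 0, 1, 0, 0, -4, 0, 1, -4, 0, 0, 0, 1, 0, 0, 0, 0])

```text
clock: 14.55
position: [0.4833, 0.2658, 0.19]
ee_rot: [-0.0, 1.0, -0.014, -0.001]
contact_force: [0.3, -0.2, -1.3]
width: 0.0857
gripper_force: 0.0
```

send_rows(steps=[1, -4, 0, 0, 0, 1, 0, 0, 0, 0, 1, 0, 0, 0, 0])

```text
clock: 14.85
position: [0.4469, 0.267, 0.1882]
ee_rot: [-0.0, 1.0, -0.014, 0.001]
contact_force: [0.9, 0.9, -0.5]
width: 0.0853
gripper_force: 0.0
```

```bash
python3 - <<'E'
from h import *
s=get_state();print(s['clock'],s['position'],s['width'],s['contact_force'])
w=snap('wrist','w8'); b=get_image('scene')
cv2.imwrite('pics/c8.png',np.hstack([cv2.resize(w['color'],(400,300)),cv2.resize(b['color'][105:255,300:500],(400,300),interpolation=cv2.INTER_CUBIC)])[:,:,::-1])
E
```

```text
14.85 [0.446866   0.26703106 0.18824419] 0.0853003365832223 [ 0.85872647  0.94660243 -0.50097289]
```

View pics/c8.png

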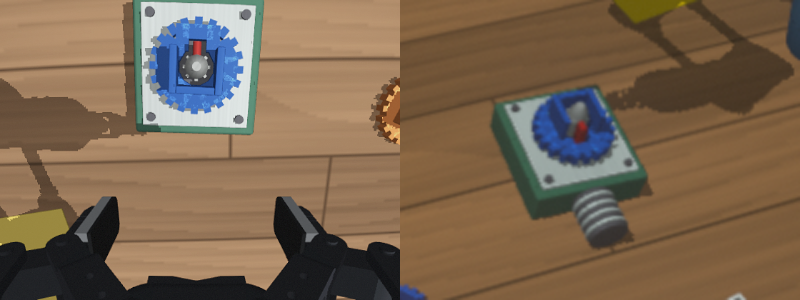

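The blue cog lies flat on the shoulder with the shaft through its bore and the red key in the slot (wrist crop (197,65)). The gripper is clear, so I'm handing in.

```bash
python3 -c "
from rig import *
print(sign_off())"
```

```text
the job is handed in; nothing more can be done
None
```

The blue keyed cog is flat on the shoulder with its slot over the red key, let go and handed in at about 15 s; the first grip missed and was redone, and I made no final check on the orange cog and cup, though no move was meant to touch either.

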